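Slide the length stop home under its leaf spring

TASK

Load the length stop for the log saw: with the fingertips on the low steel step at its tail, press the stop block down hard so the sprung plate under it sinks, and keep pressing while you slide it along its channel, under the bridge and the leaf spring, until it rests against the end stop and the sprung plate has popped up behind it. Do not lift or carry the block and leave the logs and the offcut where they stand; finish with the hand clear.

Things in the scene. Friction and masses are not known exactly. Their poses are not given: they have to be found in the camera images.
- holder: Stop holder: wooden channel fixed to the bench, 275 mm long (x -161 to +115), 100 wide (y). Origin on the bench under the channel's middle line; x = slide direction, from loading end to end stop; z up. Bed (channel floor, x > -60) at z = 35. Channel 54 wide between fences with tops at z = 50. Rear lip x -161 to -151, top z = 48. Sprung lift plate, 88 by 50, is the floor from x = -150 to -62.
- bridge (a point): Middle of the underside of the aluminium bridge's near face, at holder x = 3, z = 68 mm. The bridge crosses the channel, 15 mm long in x, its posts reach y = +-40, its top with screws z = 87. The steel leaf spring, 30 mm wide, slopes down from it towards the end stop, its tip at holder x = 71.
- end_stop (a point): Middle of the end stop's face that the block's nose meets, at bed height: holder x = 89, z = 35 mm. The end stop is 56 mm wide, its top at z = 65.
- stop_block: Loose dark wood block, about 0.19 kg, 145 mm long (x +-72.5), 50 wide, in the channel on the lift plate; origin: centre of underside, x towards the end stop. Front part 28 high. Starts raised 10 mm (underside at holder z = 45), nose 3 to 8 mm before the bridge and 5 mm too high for it; pressed flush (underside z = 35) it clears it by 5 mm. Home: origin at holder x = 16.5.
- step (a point): Middle of the top of the block's tail step, the place to press: bare steel, 45 mm long (block x -72.5 to -27.5), 50 wide, 18 mm above the block's underside. In front of it, 22.5 mm from this point, a 10 mm high shoulder (block x = -27.5) faces the tail: push forward against it.
- lift_plate (a joint): Travel of the sprung lift plate, m: 0 = up (top 10 mm above the bed), 0.010 = fully down, flush with the bed. Pressing 6 to 9 mm is enough to slide; bottoming it hard only adds drag. Its spring pushes up with 11 N when up and about 15 N when down. It pops back up to 0 once the block's tail has passed its front edge at holder x = -62, and then bars the way back.
- leaf (a joint): Angle of the leaf spring about the bridge, rad: 0 = free (tip about 25 mm above the bed), about 0.08 with the block below it; it presses on the block with about 5 N and drags on it.
- log_tall: Bystander: upright cut log, 72 mm across, 85 mm high, origin at the centre of its underside.
- log_short: Bystander: upright cut log, 80 mm across, 50 mm high, origin at the centre of its underside.
- offcut: Bystander: pale wood offcut 90 by 35 by 22 mm high, lying flat, origin at the centre of its underside.
Mind the look-alikes: they are no part of the job. What is shaped like the stop_block but turquoise is not meant.

How it is judged:
On the way, in this order (a step that is already met when the one before it is completed fails the run):
1. the fingers press the block down at the loading end until the lift plate is more than half down (value of joint lift_plate above 0.005 m and contact force between the fingers and stop_block above 5 N and x of stop_block in the frame of holder below -0.055 m), for 0.05 s.
2. pressed by the fingers, the block passes under the leaf spring and lifts it (value of joint leaf above 0.03 rad and contact force between the fingers and stop_block above 3 N and x of stop_block in the frame of holder above -0.03 m).
At the end, for the whole second after the job is handed in: The block lies flat on the bed (underside within 3 mm of it), its nose within 4.5 mm of the end stop, under the raised leaf spring (over 0.03 rad), the lift plate popped up (within 2 mm) behind it, everything at rest and the hand off it (x of stop_block in the frame of holder above 0.012 m and z of stop_block in the frame of holder between 0.032 and 0.038 m and angle between the x axis of stop_block and the x axis of holder, either way round below 0.08 rad and angle between stop_block's own z axis and vertical below 0.06 rad and value of joint lift_plate below 0.002 m and value of joint leaf above 0.03 rad and linear speed of stop_block below 0.01 m/s and contact force between the fingers and stop_block below 0.1 N); the robot touches nothing.
It fails at once if the stop block is lifted more than 10 mm above its raised start (z of stop_block in the frame of holder above 0.055 m).
It fails at once if the stop block is tipped by more than about 15 degrees (angle between stop_block's own z axis and vertical above 0.26 rad).
It fails at once if a log or the offcut is pushed more than 15 mm (distance of any of log_tall, log_short, offcut from where it was at the start of the episode above 0.015 m).
It also fails if it takes over 35 s, if anything falls off the work surface, if the arm or the gripper's body presses on something with over 40 N, if the wrist force passes 120 N, or if a joint passes its speed limit or range.

ROBOT

A 7-joint arm with a two-finger parallel gripper is mounted at the origin on the work surface. World frame = base frame: x ahead of the robot, y to its left, z up, the work surface at z = 0. Lengths are in m, angles in rad, forces in N, time in s.
With the tool pointing down it reaches from about 0.35 to 0.9 m from the base axis. Payload 8.1 kg.
Tool frame: the origin (TCP) lies between the finger pads; the fingertips stand 14 mm ahead of it and the grasp point (between the pads) lies 5 mm behind it (nose_length is the distance from the TCP to the fingertips, in m); y points along the fingers, z is the direction in which the jaws open and shut, and the axes are right-handed (so a half turn about y gives the same grasp; the last joint's range is limited). The gripper opens to 92 mm and grips with 3 to 60 N. Pads are 19 mm wide; open, the fingers measure 130 mm over their backs; the gripper's body (75 mm by 190 mm) begins 47 mm behind the grasp point.
Start: joints at [1.225, 0.434, 0.025, 1.573, -0.012, 1.134, -0.075], TCP at [0.15, -0.607, 0.241] pointing down, gripper open.
Joint ranges: [-2.62, 2.62], [-0.44, 2.09], [-1.27, 1.32], [0.08, 2.57], [-1.32, 4.46], [0.12, 2], [-2.74, 2.74]. Speed limits (rad/s): [2.22, 2.22, 3.01, 3.01, 3.14, 3.14, 3.14].

INTERFACE

Orientations are given as a rotation vector (axis times angle).
In Python, from workcell import * gives the robot as it stands.
- The arm moves only by the tool jog_arm, never from a script. Its argument "targets" is a list of rows, each an object of numbers: "tx", "ty", "tz": the shift along the tool's x, y, z in cm; "wx", "wy", "wz": the turn, a rotation vector about the tool's x, y, z in rad. In form: [{"tx": .., "ty": .., "tz": .., "wx": .., "wy": .., "wz": ..}, ...]. A call has 1 to 10 rows; each row shifts and turns the commanded pose from where the row before left it, along the tool's axes as they then stand; what a row does not reach is not made up. A row lasts 1/8 s, in which the tool goes at most 62.5 mm and 10.7 degrees, less where a joint would pass 70% of its speed; a pose out of reach is approached as far as the arm can. A call with a gripper value outside its range is refused whole. "gripper" is the finger opening in cm, from 0 to 9.18, set as the call begins (left out, the last holds). The fingers move at their own pace and stop on an object; "squeeze" is the grip in N (left out, the last holds). Time passes only in rows, so rows that do not move let the fingers close. It gives the time, the measured TCP pose, the force and the opening at its end, in the units of the state.
- read_state(): the state, without advancing time (a new reading comes with each control period).
- read_camera(name): name is "scene" or "top" or "wrist"; returns the picture (400x640x3 uint8, red, green, blue); there is no depth.
- camera_model(name): a dict with "intrinsics" (3x3 intrinsics, pixels), "R" (3x3) and "t" (3): a world point X has camera coordinates R X + t. Camera axes: x right, y down, z forward; pixel columns grow to the right and rows downward; lengths in m; the calibration is good to about 2 mm. A picture is of the moment at which its call begins: read the wrist's pose just before it. camera_model takes no time and is no camera call; for the wrist camera it gives the pose at the moment of the call.
- close_job(): hands the job in, once; it reports no verdict.
Trained networks look in the newest picture that a camera, given by its name, has taken for a name from the list of things; names that differ only in an ending like _2 or _b are one class to them, and where a whole thing is asked for, a point or a joint stands for the part that bears it (a point fixed in the world has none). Each returns a list of dicts, best first, with "p" (0 to 1); they miss things now and then, are a little off and sometimes report something else, mostly with a low value. They report only what shows in the picture. A call takes as long as a camera call. They do not tell look-alikes from the thing itself.
- spot_in(camera, query): "bbox" ([centre column, centre row, width, height] in pixels, round what is visible of it).
- silhouettes(camera, query): "region" (400x640 bool, what is visible of it) and "bbox" ([centre column, centre row, width, height] in pixels, round what is visible of it).
The state is a dict: "t": time; "joint_positions": joint angles; "joint_vel": joint speeds; "tau": joint torques, N m; "position": TCP position; "orientation": TCP orientation; "force": force on the tool from outside, world axes, zero at the start; "moment": the same for the moment, N m; "finger_gap": finger opening in m.
Only numpy, scipy, OpenCV 4.12 (cv2) and the standard library are available. Lean on these libraries where they do the work, as an engineer would, in place of code of your own. Each camera call takes 0.05 s, during which the arm holds its last target. There are 200 camera calls.

## Working session

There is one attempt and no reset: what is moved stays moved. The work goes in short steps, Python scripts to look and compute and a tool call to move; the robot and the scene stay as the last step left them, time stands still between calls to the robot, and variables do not carry over. Pictures are saved under pics/ and viewed, about 8 in all and at most 12, crops included, and the job is handed in when it is done.

Besides the shell and the picture viewer there is one more tool, called after "Call:" as name(argument=value, ...) on one line, values as JSON. jog_arm: Moves the arm, as the interface text tells. Its arguments: {"type":"object","properties":{"targets":{"type":"array"},"gripper":{"type":"number"},"squeeze":{"type":"number"}},"required":["targets"]}

```bash
mkdir -p pics
python3 - <<'E'
from workcell import *
import cv2,numpy as np
s=read_state(); print(s['t'],s['position'],s['orientation'],s['force'],s['finger_gap'])
ims=[]
for c in ("top","scene"):
    im=read_camera(c); cv2.imwrite(f'pics/{c}0.png',im[:,:,::-1])
    for q in ("holder","stop_block","bridge","end_stop","log_tall","log_short","offcut","step"):
        print(c,q,[(np.round(d['bbox']).tolist(),round(d['p'],2)) for d in spot_in(c,q)[:3]])
    m=camera_model(c); print(c,np.round(m['intrinsics'],1).tolist(),np.round(m['R'],3).tolist(),np.round(m['t'],3).tolist())
E
```

```text
0.0 [ 0.15008143 -0.6062008   0.23994514] [-0.25557649  2.09423756 -2.09097223] [0.24796993 0.82078483 1.28037508] 0.09164823509115003
top holder [([334.0, 188.0, 68.0, 114.0], 0.93)]
top stop_block [([251.0, 299.0, 61.0, 50.0], 0.78), ([329.0, 206.0, 37.0, 56.0], 0.72)]
top bridge [([332.0, 186.0, 68.0, 116.0], 0.78)]
top end_stop [([334.0, 188.0, 68.0, 113.0], 0.59), ([282.0, 146.0, 30.0, 35.0], 0.35)]
top log_tall [([281.0, 148.0, 30.0, 37.0], 0.79)]
top log_short [([402.0, 190.0, 35.0, 36.0], 0.69)]
top offcut [([263.0, 205.0, 19.0, 34.0], 0.9)]
top step [([329.0, 206.0, 39.0, 63.0], 0.9), ([248.0, 299.0, 53.0, 52.0], 0.85), ([402.0, 191.0, 35.0, 36.0], 0.59)]
top [[385.7, 0.0, 319.8], [0.0, 385.7, 199.6], [0.0, 0.0, 1.0]] [[0.008, -1.0, -0.02], [-0.996, -0.006, -0.094], [0.094, 0.021, -0.995]] [0.074, 0.517, 0.931]
scene holder [([344.0, 247.0, 105.0, 113.0], 0.64)]
scene stop_block [([329.0, 153.0, 34.0, 36.0], 0.77), ([329.0, 204.0, 46.0, 46.0], 0.73)]
scene bridge [([344.0, 247.0, 108.0, 112.0], 0.69)]
scene end_stop [([344.0, 246.0, 113.0, 120.0], 0.61)]
scene log_tall [([420.0, 225.0, 47.0, 60.0], 0.79)]
scene log_short [([258.0, 272.0, 53.0, 56.0], 0.79)]
scene offcut [([382.0, 194.0, 34.0, 30.0], 0.56)]
scene step [([328.0, 155.0, 35.0, 32.0], 0.87), ([330.0, 205.0, 53.0, 47.0], 0.63)]
scene [[379.7, 0.0, 325.2], [0.0, 379.7, 205.0], [0.0, 0.0, 1.0]] [[0.632, 0.775, -0.0], [0.473, -0.386, -0.792], [-0.614, 0.5, -0.611]] [-0.358, -0.169, 1.073]
```

View pics/top0.png

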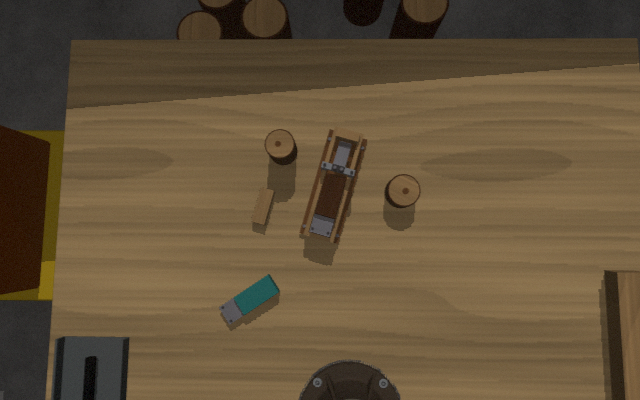

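View pics/scene0.png

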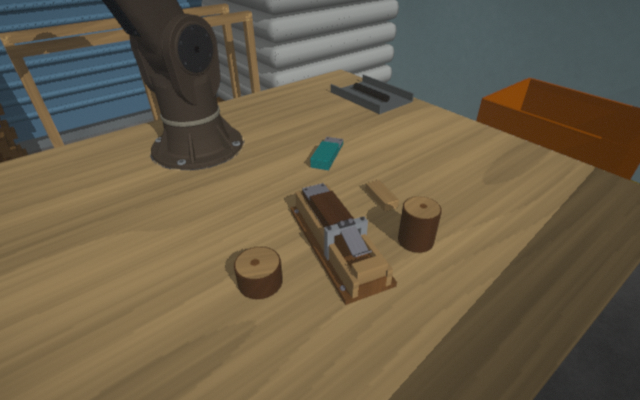

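The two top-image candidates are (250,299), which is turquoise and lies loose (the look-alike), and (329,206), which is dark wood and sits in the channel. The second fits. Its steel step is near (322,227), and the slide runs away from the robot. I'll confirm with an enlarged crop.

Run:
```python
import cv2,numpy as np
a=cv2.imread('pics/top0.png')[120:250,290:380]; b=cv2.imread('pics/scene0.png')[175:305,285:400]
f=lambda i:cv2.resize(i,None,fx=585/130,fy=585/130,interpolation=cv2.INTER_CUBIC)
a=cv2.convertScaleAbs(np.hstack([f(a),f(b)]),alpha=1.4);a=cv2.resize(a,(800,int(a.shape[0]*800/a.shape[1])));print(a.shape);cv2.imwrite('pics/crop0.png',a)
```

```text
(507, 800, 3)
```

View pics/crop0.png

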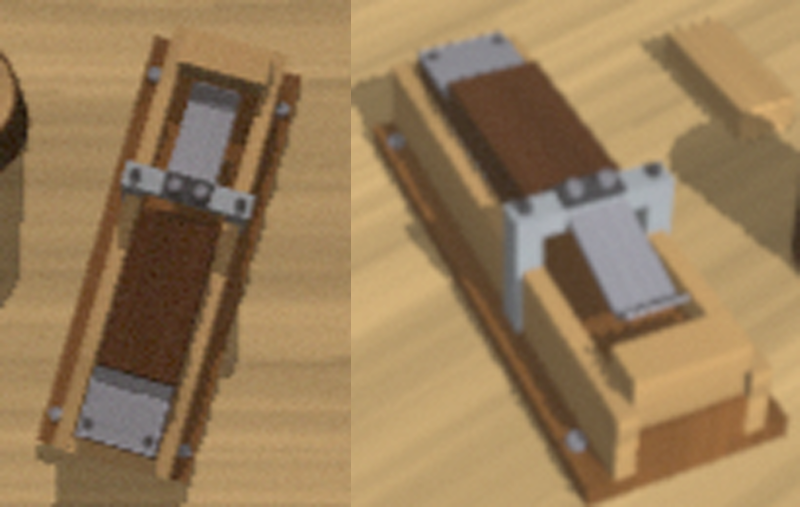

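The crop confirms it: the dark-wood block sits in the channel, steel step at the lower end in the top view (corners about (78,433), (158,455) in the crop), and the bridge and leaf are ahead of it. Next I fit the holder pose.

```bash
cat > h.py <<'E'
import numpy as np,cv2
from scipy.spatial.transform import Rotation as Ro
from scipy.optimize import least_squares
def proj(m,X):
    c=np.asarray(X)@np.array(m['R']).T+np.array(m['t']); p=c@np.array(m['intrinsics']).T; return p[:,:2]/p[:,2:]
def h2w(q,P):
    P=np.asarray(P,float)/1000; c,s=np.cos(q[2]),np.sin(q[2])
    return np.c_[q[0]+c*P[:,0]-s*P[:,1],q[1]+s*P[:,0]+c*P[:,1],P[:,2]]
E
python3 - <<'E'
from workcell import *
from h import *
m=camera_model('top'); k=3.902
O=[((155,35),(115,50,8)),((40,445),(-161,50,8)),((185,480),(-161,-50,8)),((298,75),(115,-50,8)),
 ((178,63),(89,28,65)),((272,85),(89,-28,65)),((122,192),(3,40,83)),((250,218),(3,-40,83))]
uv=np.array([(290+a[0]/k,120+a[1]/k) for a,_ in O]); P=[p for _,p in O]
f=lambda q:(proj(m,h2w(q,P))-uv).ravel()
r=least_squares(f,[.45,0,0],loss='soft_l1'); print(r.x,np.round(r.fun.reshape(-1,2),1).tolist())
q=r.x
ms=camera_model('scene')
S=[((418,43),),((497,30),)]
T=[(-151,25,63),(-151,-25,63),(89,28,65),(89,-28,65),(3,40,83),(3,-40,83),(18,40,83),(115,50,8),(115,-50,8)]
p=proj(ms,h2w(q,T)); print('scene crop',np.round(np.c_[351+(p[:,0]-285)*k,(p[:,1]-175)*k]).tolist())
# block x from top: step tail edge corners & shoulder top
for uvp in ((78,433),(158,455)):
    g=lambda a:(proj(m,h2w(q,[(a[0],a[1],63)]))-[290+uvp[0]/k,120+uvp[1]/k]).ravel()
    print(least_squares(g,[-150,0],x_scale=10).x)
s=read_state(); R=Ro.from_rotvec(s['orientation']).as_matrix(); print(np.round(R,3))
w=camera_model('wrist'); print('wristcam pos',-np.array(w['R']).T@w['t'], 'axis',np.array(w['R'])[2], w['intrinsics'][0])
print('step',h2w(q,[(-128,0,63)]))
E
```

```text
[ 0.57445969  0.03618234 -0.26659206] [[-0.1, 0.6], [-0.2, -0.5], [1.1, 1.4], [1.0, 0.6], [0.0, -0.5], [-1.6, -0.1], [-0.2, -2.3], [-0.1, 0.1]]
scene crop [[498.0, 24.0], [413.0, 46.0], [726.0, 303.0], [611.0, 341.0], [658.0, 150.0], [502.0, 195.0], [673.0, 168.0], [786.0, 417.0], [587.0, 490.0]]
[-148.08810421   25.10364502]
[-147.74687814  -25.07883102]
[[-0.971  0.     0.24 ]
 [-0.24  -0.    -0.971]
 [-0.    -1.     0.   ]]
wristcam pos [ 0.22531412 -0.58860068  0.38470185] axis [-0.27676124 -0.06924474 -0.9584406 ] [330.36828998   0.         318.09145599]
step [[0.45098138 0.06990336 0.063     ]]
```

Call:
jog_arm(targets=[{"wy": -0.177},{"wy": -0.177},{"wy": -0.177},{"wy": -0.177},{"wy": -0.177},{"wy": -0.177}], gripper=0, squeeze=30)

```text
validation failed for argument at $.ta...
```

Call:
jog_arm(targets=[{"tx": -5,"tz": 0.8},{"tx": -5,"tz": 0.8},{"tx": -5,"tz": 0.8},{"tx": -5,"tz": 0.8},{"tx": -5,"tz": 0.8},{"tx": -5,"tz": 0.8},{"tx": -5,"tz": 0.8}])

```text
validation failed for argument at $.ta...
```

Call:
jog_arm(targets=[{"tx": -5,"tz": 0.7},{"tx": -5,"tz": 0.7},{"tx": -5,"tz": 0.7},{"tx": -5,"tz": 0.7},{"tx": -5,"tz": 0.7},{"tx": -5,"tz": 0.7},{"tx": -5,"tz": 0.7},{}])

```text
validation failed for argument at $.ta...
```

Each row needs all six keys.

Call:
jog_arm(targets=[{"tx": 0,"ty": 0,"tz": 0,"wx": 0,"wy": -0.177,"wz": 0},{"tx": 0,"ty": 0,"tz": 0,"wx": 0,"wy": -0.177,"wz": 0},{"tx": 0,"ty": 0,"tz": 0,"wx": 0,"wy": -0.177,"wz": 0},{"tx": 0,"ty": 0,"tz": 0,"wx": 0,"wy": -0.177,"wz": 0},{"tx": 0,"ty": 0,"tz": 0,"wx": 0,"wy": -0.177,"wz": 0},{"tx": 0,"ty": 0,"tz": 0,"wx": 0,"wy": -0.177,"wz": 0}], gripper=0, squeeze=30)

```text
t: 1.65
position: [0.1502, -0.6067, 0.2408]
orientation: [-1.075, 1.398, -1.398]
force: [-0.3, -0.4, 0.5]
finger_gap: 0.0362
```

Call:
jog_arm(targets=[{"tx": -5,"ty": 0,"tz": 0.8,"wx": 0,"wy": 0,"wz": 0},{"tx": -5,"ty": 0,"tz": 0.8,"wx": 0,"wy": 0,"wz": 0},{"tx": -5,"ty": 0,"tz": 0.8,"wx": 0,"wy": 0,"wz": 0},{"tx": -5,"ty": 0,"tz": 0.8,"wx": 0,"wy": 0,"wz": 0},{"tx": -5,"ty": 0,"tz": 0.8,"wx": 0,"wy": 0,"wz": 0},{"tx": -5,"ty": 0,"tz": 0.8,"wx": 0,"wy": 0,"wz": 0},{"tx": -5,"ty": 0,"tz": 0.8,"wx": 0,"wy": 0,"wz": 0}])

```text
t: 2.52
position: [0.2969, -0.2823, 0.241]
orientation: [-1.071, 1.402, -1.403]
force: [0.5, 0.8, 0.3]
finger_gap: 0.0006
```

Call:
jog_arm(targets=[{"tx": -5,"ty": 0,"tz": 0.7,"wx": 0,"wy": 0,"wz": 0},{"tx": -5,"ty": 0,"tz": 0.7,"wx": 0,"wy": 0,"wz": 0},{"tx": -5,"ty": 0,"tz": 0.7,"wx": 0,"wy": 0,"wz": 0},{"tx": -5,"ty": 0,"tz": 0.7,"wx": 0,"wy": 0,"wz": 0},{"tx": -5,"ty": 0,"tz": 0.7,"wx": 0,"wy": 0,"wz": 0},{"tx": -5,"ty": 0,"tz": 0.7,"wx": 0,"wy": 0,"wz": 0},{"tx": -5,"ty": 0,"tz": 0.7,"wx": 0,"wy": 0,"wz": 0},{"tx": 0,"ty": 0,"tz": 0,"wx": 0,"wy": 0,"wz": 0}])

```text
t: 3.52
position: [0.4366, 0.045, 0.2412]
orientation: [-1.072, 1.398, -1.397]
force: [0.2, -0.6, -0.6]
finger_gap: 0.0007
```

Run:
```python
from workcell import *
from h import *
q=[ 0.57446,0.03618,-0.26659]
s=read_state(); R=Ro.from_rotvec(s['orientation']).as_matrix(); print(s['t'],np.round(s['position'],4),s['finger_gap'],np.round(s['force'],2));print(np.round(R,3))
d=np.array(s['position'])[:2]-q[:2]; c,n=np.cos(q[2]),np.sin(q[2]); print('holder xy',c*d[0]+n*d[1],-n*d[0]+c*d[1])
w=camera_model('wrist'); im=read_camera('wrist').copy()
T=[(-151,25,63),(-151,-25,63),(-161,50,8),(-161,-50,8),(89,28,65),(89,-28,65),(3,40,83),(3,-40,83),(-148,25,63),(-148,-25,63),(-103,25,73),(-103,-25,73)]
p=proj(w,h2w(q,T)); print(np.round(p).tolist())
im=im[:,:,::-1].copy(); cv2.imwrite('pics/w1raw.png',im)
im=cv2.resize(im,None,fx=1.25,fy=1.25)
for a in p:
  if abs(a).max()<2000: cv2.circle(im,tuple(int(v*1.25) for v in a),2,(0,0,255),-1)
cv2.imwrite('pics/w1.png',im)
```

```text
3.525 [0.4366 0.045  0.2412] 0.0006969339506270961 [ 0.16 -0.65 -0.65]
[[-0.257  0.001  0.966]
 [-0.966  0.002 -0.257]
 [-0.003 -1.     0.001]]
holder xy -0.13528700101989385 -0.02775172682524757
[[301.0, 129.0], [302.0, 180.0], [294.0, 101.0], [296.0, 190.0], [554.0, 127.0], [542.0, 184.0], [474.0, 114.0], [462.0, 201.0], [305.0, 129.0], [305.0, 180.0], [353.0, 130.0], [351.0, 182.0]]
```

View pics/w1.png

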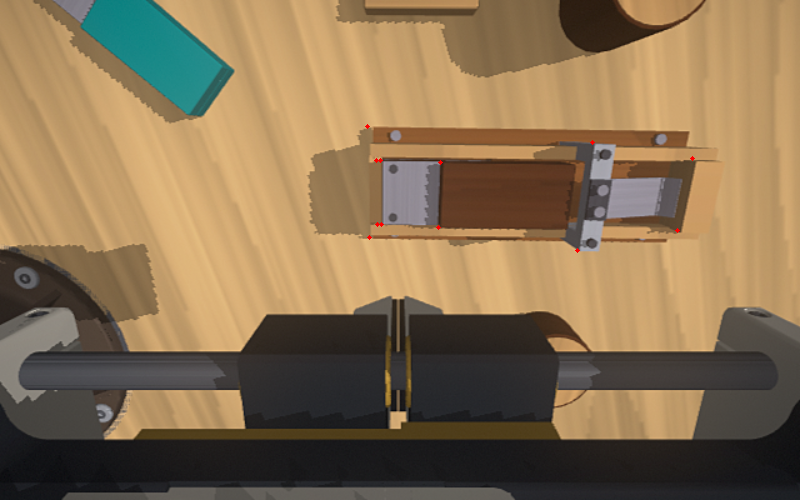

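The wrist view agrees with the fit: step tail at pixel (381,193), shoulder at u=440, and the projected dots land on the corners. I'll move above the step and go down.

Call:
jog_arm(targets=[{"tx": -1.4,"ty": 0,"tz": 0.55,"wx": 0,"wy": 0.006,"wz": 0},{"tx": -1.4,"ty": 0,"tz": 0.55,"wx": 0,"wy": 0,"wz": 0},{"tx": 0,"ty": 4,"tz": 0,"wx": 0,"wy": 0,"wz": 0},{"tx": 0,"ty": 4,"tz": 0,"wx": 0,"wy": 0,"wz": 0},{"tx": 0,"ty": 4,"tz": 0,"wx": 0,"wy": 0,"wz": 0},{"tx": 0,"ty": 2.4,"tz": 0,"wx": 0,"wy": 0,"wz": 0},{"tx": 0,"ty": 0,"tz": 0,"wx": 0,"wy": 0,"wz": 0},{"tx": 0,"ty": 0,"tz": 0,"wx": 0,"wy": 0,"wz": 0}])

```text
t: 4.58
position: [0.4543, 0.0651, 0.0976]
orientation: [-1.067, 1.406, -1.407]
force: [0.0, -0.6, 1.0]
finger_gap: 0.0007
```

```bash
cat > st.py <<'E'
from workcell import *
from h import *
q=[ 0.57446,0.03618,-0.26659]
s=read_state(); R=Ro.from_rotvec(s['orientation']).as_matrix(); print(s['t'],np.round(s['position'],4),np.round(s['force'],2),np.round(R[2],4),'yawz',np.arctan2(R[1,2],R[0,2]))
d=np.array(s['position'])[:2]-q[:2]; c,n=np.cos(q[2]),np.sin(q[2]); F=s['force'];print('holder xy mm',1000*(c*d[0]+n*d[1]),1000*(-n*d[0]+c*d[1]),'tip z',1000*(s['position'][2]-.014),'F slide',c*F[0]+n*F[1])
E
cat > pic.py <<'E'
import sys
from st import *
c,out,u0,v0,u1,v1=sys.argv[1],sys.argv[2],*map(int,sys.argv[3:7])
im=read_camera(c)[v0:v1,u0:u1,::-1]; k=min(800/im.shape[1],600/im.shape[0])
cv2.imwrite(out,cv2.resize(im,None,fx=k,fy=k,interpolation=cv2.INTER_CUBIC))
E
python3 pic.py scene pics/s1.png 250 120 430 255
```

```text
4.575 [0.4543 0.0651 0.0976] [ 0.03 -0.62  0.97] [-3.e-04 -1.e+00  1.e-03] yawz -0.2724407900616973
holder xy mm -123.54938314869068 -3.7625626621686052 tip z 83.59126194694177 F slide 0.18799822656276133
```

View pics/s1.png

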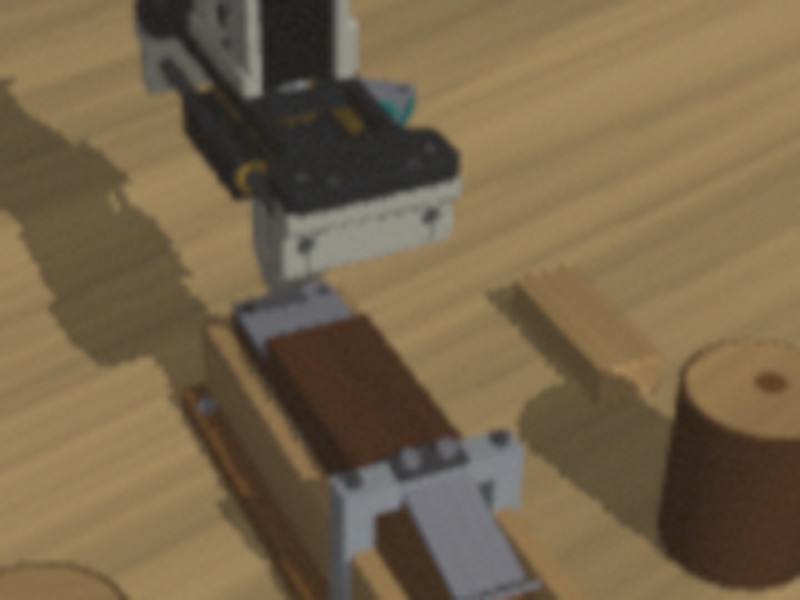

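The hand is centred over the step and clear of everything. I'll correct 3 mm in y and lower to contact.

Call:
jog_arm(targets=[{"tx": -0.3,"ty": 1.0,"tz": 0,"wx": 0,"wy": 0,"wz": 0},{"tx": 0,"ty": 0.7,"tz": 0,"wx": 0,"wy": 0,"wz": 0},{"tx": 0,"ty": 0.2,"tz": 0,"wx": 0,"wy": 0,"wz": 0},{"tx": 0,"ty": 0.2,"tz": 0,"wx": 0,"wy": 0,"wz": 0},{"tx": 0,"ty": 0.2,"tz": 0,"wx": 0,"wy": 0,"wz": 0},{"tx": 0,"ty": 0,"tz": 0,"wx": 0,"wy": 0,"wz": 0}])

```text
t: 5.38
position: [0.4546, 0.0682, 0.0741]
orientation: [-1.068, 1.406, -1.407]
force: [-2.7, -0.7, 8.7]
finger_gap: 0.0006
```

```bash
python3 st.py
```

```text
5.375 [0.4546 0.0682 0.0741] [-2.66 -0.68  8.7 ] [ 1.e-04 -1.e+00  5.e-04] yawz -0.27191015076680314
holder xy mm -124.06723193193913 -0.71657621164865 tip z 60.12274989807456 F slide -2.382924689985786
```

Call:
jog_arm(targets=[{"tx": 0,"ty": 0.15,"tz": 0,"wx": 0,"wy": 0,"wz": 0},{"tx": 0,"ty": 0.15,"tz": 0,"wx": 0,"wy": 0,"wz": 0},{"tx": 0,"ty": 0.15,"tz": 0,"wx": 0,"wy": 0,"wz": 0},{"tx": 0,"ty": 0,"tz": 0,"wx": 0,"wy": 0,"wz": 0}])

```text
t: 5.88
position: [0.4547, 0.0682, 0.0698]
orientation: [-1.068, 1.406, -1.407]
force: [-2.8, -0.8, 12.3]
finger_gap: 0.0005
```

```bash
python3 st.py
```

```text
5.875 [0.4547 0.0682 0.0698] [-2.78 -0.77 12.34] [ 1.e-04 -1.e+00  8.e-04] yawz -0.2719184685758723
holder xy mm -123.9561418020389 -0.6434773296707142 tip z 55.817959502336855 F slide -2.47686481385906
```

Call:
jog_arm(targets=[{"tx": 0,"ty": 0.1,"tz": 0,"wx": 0,"wy": 0,"wz": 0},{"tx": 0,"ty": 0,"tz": 0.3,"wx": 0,"wy": 0,"wz": 0},{"tx": 0,"ty": 0,"tz": 0.3,"wx": 0,"wy": 0,"wz": 0},{"tx": 0,"ty": 0,"tz": 0.3,"wx": 0,"wy": 0,"wz": 0},{"tx": 0,"ty": 0,"tz": 0.3,"wx": 0,"wy": 0,"wz": 0},{"tx": 0,"ty": 0,"tz": 0.3,"wx": 0,"wy": 0,"wz": 0}])

```text
t: 6.62
position: [0.4694, 0.0646, 0.069]
orientation: [-1.067, 1.406, -1.407]
force: [-3.4, 0.9, 12.1]
finger_gap: 0.0007
```

```bash
python3 st.py; python3 pic.py scene pics/s2.png 250 120 430 255
```

```text
6.625 [0.4694 0.0646 0.069 ] [-3.42  0.94 12.07] [-6.e-04 -1.e+00  1.e-03] yawz -0.27160237251545327
holder xy mm -108.86414604709758 -0.25386498681115655 tip z 55.01203750785874 F slide -3.5461524632100345
6.625 [0.4694 0.0646 0.069 ] [-3.42  0.94 12.07] [-6.e-04 -1.e+00  1.e-03] yawz -0.27160237251545327
holder xy mm -108.86414604709758 -0.25386498681115655 tip z 55.01203750785874 F slide -3.5461524632100345
```

View pics/s2.png

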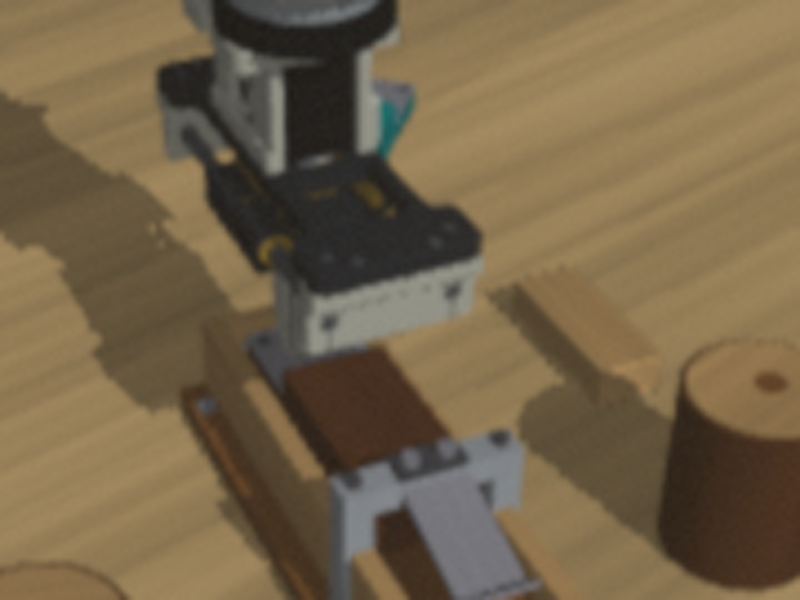

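The block has sunk and appears to be moving with the fingers. I'll keep sliding.

Call:
jog_arm(targets=[{"tx": 0,"ty": 0.02,"tz": 0.4,"wx": 0,"wy": 0,"wz": 0},{"tx": 0,"ty": 0.02,"tz": 0.4,"wx": 0,"wy": 0,"wz": 0},{"tx": 0,"ty": 0.02,"tz": 0.4,"wx": 0,"wy": 0,"wz": 0},{"tx": 0,"ty": 0.02,"tz": 0.4,"wx": 0,"wy": 0,"wz": 0},{"tx": 0,"ty": 0.02,"tz": 0.4,"wx": 0,"wy": 0,"wz": 0}])

```text
t: 7.3
position: [0.4887, 0.0593, 0.0681]
orientation: [-1.067, 1.406, -1.407]
force: [-3.2, 0.7, 11.4]
finger_gap: 0.0004
```

Run:
```python
from st import *
im=read_camera('top');cv2.imwrite('pics/t2.png',im[:,:,::-1]); a=im[110:250,280:390,::-1]
b=read_camera('wrist')[:,:,::-1]; 
a=cv2.resize(a,None,fx=400/140,fy=400/140); o=np.hstack([a,b[:, 150:600]]); print(o.shape); cv2.imwrite('pics/c3.png',o)
```

```text
7.3 [0.4887 0.0593 0.0681] [-3.23  0.74 11.41] [-6.0e-04 -1.0e+00  1.1e-03] yawz -0.2715814165177463
holder xy mm -88.7999797278886 -0.31799271378398286 tip z 54.10245937389252 F slide -3.314481075531928
(400, 764, 3)
```

View pics/c3.png

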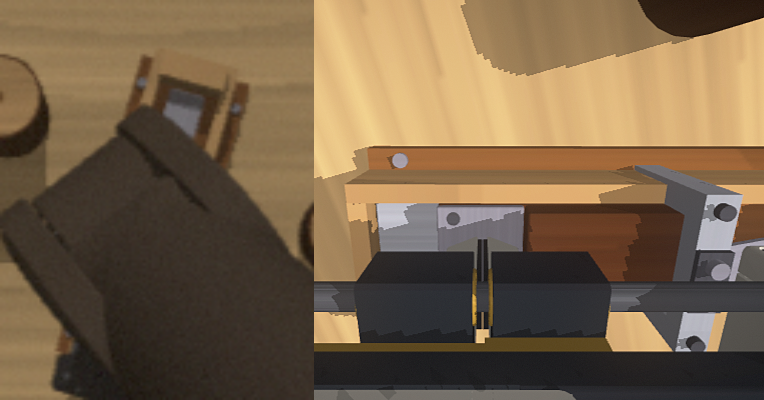

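The wrist view shows the fingers mid-step, about 21 mm from the shoulder as at the start, so the block has travelled about 35 mm without slipping. Continuing.

Call:
jog_arm(targets=[{"tx": 0,"ty": 0.02,"tz": 0.4,"wx": 0,"wy": 0,"wz": 0},{"tx": 0,"ty": 0.02,"tz": 0.4,"wx": 0,"wy": 0,"wz": 0},{"tx": 0,"ty": 0.02,"tz": 0.4,"wx": 0,"wy": 0,"wz": 0},{"tx": 0,"ty": 0.02,"tz": 0.4,"wx": 0,"wy": 0,"wz": 0},{"tx": 0,"ty": 0.02,"tz": 0.4,"wx": 0,"wy": 0,"wz": 0},{"tx": 0,"ty": 0.02,"tz": 0.4,"wx": 0,"wy": 0,"wz": 0}])

```text
t: 8.15
position: [0.5115, 0.0532, 0.0672]
orientation: [-1.068, 1.406, -1.406]
force: [-11.5, 2.9, 25.2]
finger_gap: 0.0002
```

```bash
python3 st.py
```

```text
8.15 [0.5115 0.0532 0.0672] [-11.52   2.87  25.18] [-6.e-04 -1.e+00  6.e-04] yawz -0.27130565228106385
holder xy mm -65.25182478381004 -0.1847616995332528 tip z 53.19675915749202 F slide -11.870253599627462
```

Call:
jog_arm(targets=[{"tx": 0,"ty": 0,"tz": 0.4,"wx": 0,"wy": 0,"wz": 0},{"tx": 0,"ty": 0,"tz": 0.4,"wx": 0,"wy": 0,"wz": 0},{"tx": 0,"ty": 0,"tz": 0.4,"wx": 0,"wy": 0,"wz": 0},{"tx": 0,"ty": 0,"tz": 0.4,"wx": 0,"wy": 0,"wz": 0}])

```text
t: 8.65
position: [0.526, 0.0493, 0.0672]
orientation: [-1.069, 1.406, -1.405]
force: [-10.0, 2.6, 20.5]
finger_gap: 0.0002
```

```bash
python3 st.py; python3 pic.py wrist pics/w4.png 150 100 620 400; python3 -c "
from h import *
from workcell import *
"
```

```text
8.65 [0.526  0.0493 0.0672] [-10.01   2.56  20.46] [-4.e-04 -1.e+00 -6.e-04] yawz -0.27072086545903296
holder xy mm -50.160794599733364 -0.10763005757696148 tip z 53.232309207312284 F slide -10.333784030808339
8.65 [0.526  0.0493 0.0672] [-10.01   2.56  20.46] [-4.e-04 -1.e+00 -6.e-04] yawz -0.27072086545903296
holder xy mm -50.160794599733364 -0.10763005757696148 tip z 53.232309207312284 F slide -10.333784030808339
```

View pics/w4.png

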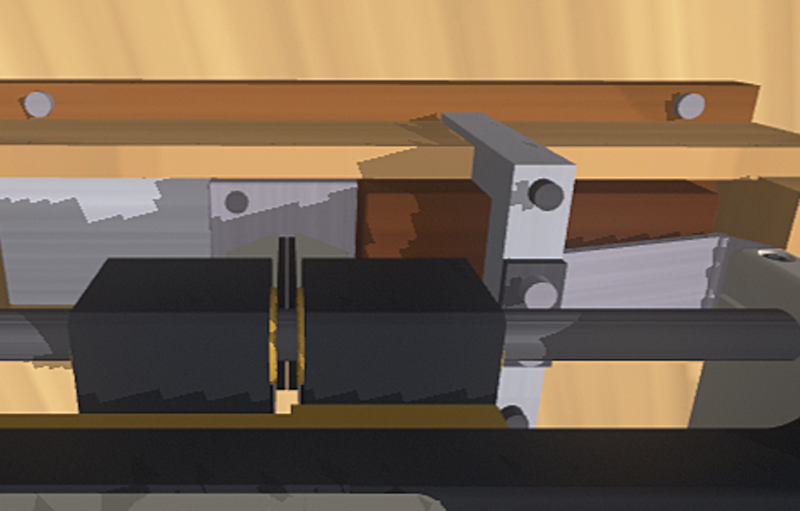

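The nose is under the leaf, and the block is still moving with the fingers (block x about -1 mm). About 17 mm is left.

Call:
jog_arm(targets=[{"tx": 0,"ty": 0,"tz": 0.35,"wx": 0,"wy": 0,"wz": 0},{"tx": 0,"ty": 0,"tz": 0.35,"wx": 0,"wy": 0,"wz": 0},{"tx": 0,"ty": 0,"tz": 0.35,"wx": 0,"wy": 0,"wz": 0},{"tx": 0,"ty": 0,"tz": 0.3,"wx": 0,"wy": 0,"wz": 0},{"tx": 0,"ty": 0,"tz": 0.2,"wx": 0,"wy": 0,"wz": 0}])

```text
t: 9.32
position: [0.5414, 0.045, 0.0672]
orientation: [-1.068, 1.406, -1.406]
force: [-6.5, 1.2, 17.2]
finger_gap: 0.0004
```

```bash
python3 st.py
```

```text
9.325 [0.5414 0.045  0.0672] [-6.46  1.25 17.16] [-6.e-04 -1.e+00  1.e-04] yawz -0.2709811100925425
holder xy mm -34.18242060621418 -0.22774206827276372 tip z 53.245031662069536 F slide -6.56405967445232
```

Call:
jog_arm(targets=[{"tx": 0,"ty": 0,"tz": 0.2,"wx": 0,"wy": 0,"wz": 0},{"tx": 0,"ty": 0,"tz": 0.2,"wx": 0,"wy": 0,"wz": 0},{"tx": 0,"ty": 0,"tz": 0,"wx": 0,"wy": 0,"wz": 0}])

```text
t: 9.7
position: [0.5449, 0.044, 0.0673]
orientation: [-1.069, 1.406, -1.405]
force: [-8.5, 3.3, 18.2]
finger_gap: 0.0008
```

```bash
python3 st.py; python3 pic.py wrist pics/w5.png 80 100 620 400
```

```text
9.7 [0.5449 0.044  0.0673] [-8.46  3.27 18.24] [-5.e-04 -1.e+00 -4.e-04] yawz -0.27091174482397495
holder xy mm -30.532022234405154 -0.23072467514498926 tip z 53.260768154089405 F slide -9.019104687531069
9.7 [0.5449 0.044  0.0673] [-8.46  3.27 18.24] [-5.e-04 -1.e+00 -4.e-04] yawz -0.27091174482397495
holder xy mm -30.532022234405154 -0.23072467514498926 tip z 53.260768154089405 F slide -9.019104687531069
```

View pics/w5.png

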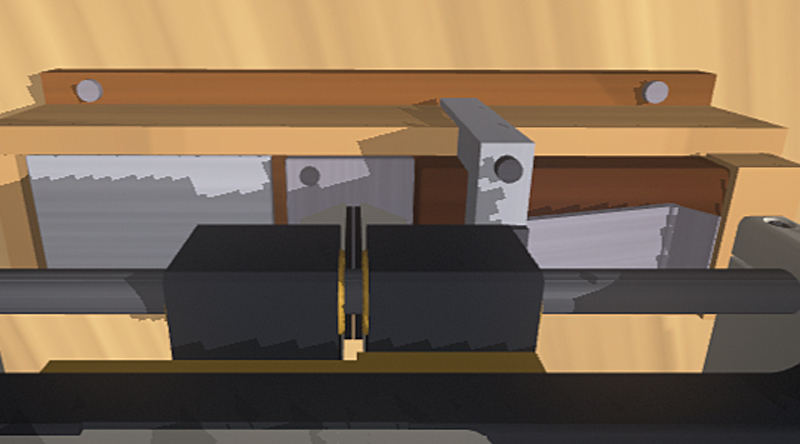

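The plate has popped up behind the tail (its edge at u=272, tail at u=285), and the nose is at the end stop (about u=730). I'll push once more to confirm it is seated.

Call:
jog_arm(targets=[{"tx": 0,"ty": 0,"tz": 0.2,"wx": 0,"wy": 0,"wz": 0},{"tx": 0,"ty": 0,"tz": 0.2,"wx": 0,"wy": 0,"wz": 0},{"tx": 0,"ty": 0,"tz": 0,"wx": 0,"wy": 0,"wz": 0}])

```text
t: 10.12
position: [0.5452, 0.044, 0.0671]
orientation: [-1.075, 1.409, -1.402]
force: [-20.9, 4.1, 31.3]
finger_gap: 0.0
```

```bash
python3 st.py
python3 - <<'E'
from st import *
im=read_camera('wrist');cv2.imwrite('pics/w6.png',im[:,:,::-1]);w=camera_model('wrist')
# predicted home tail corner, shoulder corner base, plate front edge(up), nose top corner; expressed in crop-w5 pixels
p=proj(w,h2w(q,[(-56,25,53),(-11,25,63),(-62,25,45),(89,25,63),(89,28,65)])); print(np.round((p-[80,100])*800/540).tolist())
E
```

```text
10.125 [0.5452 0.044  0.0671] [-20.86   4.13  31.3 ] [ 0.0015 -1.     -0.006 ] yawz -0.26931473715994775
holder xy mm -30.26235292557082 -0.20878151451629406 tip z 53.140727592436846 F slide -21.21144410769528
10.125 [0.5452 0.044  0.0671] [-20.86   4.13  31.3 ] [ 0.0015 -1.     -0.006 ] yawz -0.26931473715994775
holder xy mm -30.26235292557082 -0.20878151451629406 tip z 53.140727592436846 F slide -21.21144410769528
[[277.0, 162.0], [412.0, 171.0], [263.0, 155.0], [726.0, 171.0], [733.0, 164.0]]
```

It is seated: 4 mm more commanded gave 0.3 mm of motion, with the push force rising to 21 N. Lifting straight off.

Call:
jog_arm(targets=[{"tx": 0,"ty": -0.3,"tz": 0,"wx": 0,"wy": 0,"wz": 0},{"tx": 0,"ty": -1,"tz": 0,"wx": 0,"wy": 0,"wz": 0},{"tx": 0,"ty": -3,"tz": 0,"wx": 0,"wy": 0,"wz": 0},{"tx": 0,"ty": -4,"tz": 0,"wx": 0,"wy": 0,"wz": 0},{"tx": 0,"ty": -4,"tz": 0,"wx": 0,"wy": 0,"wz": 0},{"tx": 2,"ty": -3,"tz": -5,"wx": 0,"wy": 0,"wz": 0},{"tx": 2,"ty": 0,"tz": -5,"wx": 0,"wy": 0,"wz": 0},{"tx": 2,"ty": 0,"tz": -5,"wx": 0,"wy": 0,"wz": 0},{"tx": 0,"ty": 0,"tz": 0,"wx": 0,"wy": 0,"wz": 0},{"tx": 0,"ty": 0,"tz": 0,"wx": 0,"wy": 0,"wz": 0}])

```text
t: 11.42
position: [0.3899, 0.0239, 0.2198]
orientation: [-1.066, 1.406, -1.408]
force: [0.1, 0.0, -0.4]
finger_gap: 0.0002
```

```bash
python3 st.py
python3 - <<'E'
from st import *
o=[]
for c,(u0,v0,u1,v1) in (('wrist',(150,0,640,400)),('scene',(280,175,410,310))):
    a=read_camera(c)[v0:v1,u0:u1,::-1].copy(); m=camera_model(c)
    p=proj(m,h2w(q,[(-56,25,53),(-56,-25,53),(-11,25,63),(-11,-25,63),(-62,25,45),(-62,-25,45)]))
    k=400/a.shape[0]; a=cv2.resize(a,None,fx=k,fy=k,interpolation=cv2.INTER_CUBIC)
    for x in (p-[u0,v0])*k: cv2.circle(a,tuple(int(v) for v in x),1,(0,0,255),-1)
    o.append(a)
o=np.hstack(o); o=cv2.resize(o,(800,int(o.shape[0]*800/o.shape[1]))); cv2.imwrite('pics/end.png',o)
E
```

```text
11.425 [0.3899 0.0239 0.2198] [ 0.05  0.03 -0.42] [-3.0e-04 -1.0e+00  2.2e-03] yawz -0.27281785307022377
holder xy mm -174.8229397642599 -60.49529685508213 tip z 205.77489856964363 F slide 0.04396168587247241
11.425 [0.3899 0.0239 0.2198] [ 0.05  0.03 -0.42] [-3.0e-04 -1.0e+00  2.2e-03] yawz -0.27281785307022377
holder xy mm -174.8229397642599 -60.49529685508213 tip z 205.77489856964363 F slide 0.04396168587247241
```

View pics/end.png

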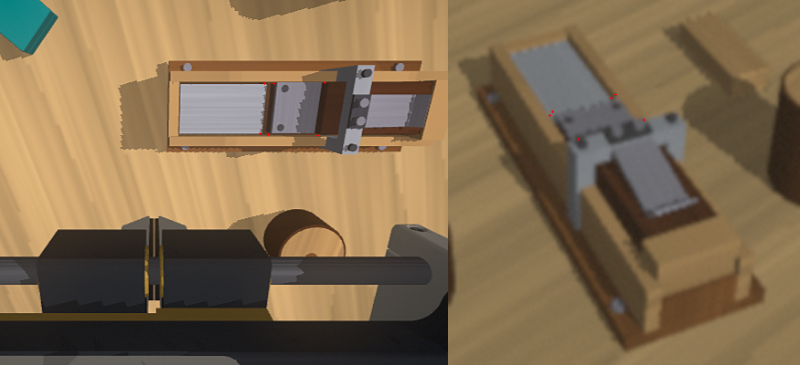

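The final view shows the block against the end stop, with its tail at (271,107) and shoulder at (321,107), both on the predicted home dots. The plate is up behind it, the leaf rests on it and the hand is clear. Handing in.

```bash
python3 -c "
from workcell import *
print(close_job())"
```

```text
the job is handed in; nothing more can be done
None
```

I loaded the length stop and handed the job in; the hand-in gives no verdict. With the fingers closed I pressed the steel step until the plate sank about 8 mm. I kept pressing with 11–25 N while sliding the block under the bridge and the leaf spring to the end stop. It was off the arm at 11.4 s of the 35 s allowed.

- **Seated:** a last push of 4 mm moved the fingers only 0.3 mm, and the push force rose to 21 N.
- **Home position:** in the final pictures the block's tail and shoulder sit on the predicted home marks.
- **Plate and leaf:** the lift plate shows up behind the tail, and the leaf spring lies on the block. I judged both by eye, since neither joint value can be read directly.
- **Hand and bystanders:** the hand is clear, with the measured force near zero. The arm's path stayed clear of the logs, the offcut and the turquoise look-alike. I did not measure their positions again.

No check failed or disagreed.

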